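# Shut one valve of a vacuum manifold finger-tight and plug its outlet

### The job

One branch of the vacuum manifold is going out of use: it is the one whose outlet is bare. First close that branch's valve: turn its knob clockwise until you feel it come onto its seat, and nip it up finger-tight without forcing it. Then put the dust plug that stands on the bench fully home in the branch's bare outlet, let go of everything, and do not touch the other branches or disturb the bottles and the cup.

Things in the scene. Friction and masses are not known exactly. Their poses are not given: they have to be found in the camera images.
- valve: black bar knob of the open valve, on an upright axis: a bar 30 mm long (its x), 10 mm thick (its y) on a round skirt 28 mm across. Origin on the axis at the top face of its block; skirt 9 to 16 mm, bar 16 to 40 mm above the origin. Clockwise from above (yaw falling) closes it. The neighbours' knob axes are 56 mm away along the row, on one or both sides.
- valve_grip (a point): on the axis at mid-height of the bar, 28 mm above valve. Moment felt about the axis: stem drag 0.05 N m (at rest it can act either way), plus the seat's push: the seat, not visible, is met 0.4 to 1.5 rad from the start and then adds 2 N m per rad. Finger-tight: seat part over 0.15 N m; damaged: over 0.45; aim for 0.3. Let go, it eases back a little and the drag keeps it seated.
- branch: the open valve's aluminium block, 54 mm wide (y), 116 mm deep (x). Origin: centre of its underside, 10 mm above the bench; x points from outlet to knob, z up. Knob axis at x = +26 mm, outlet at x = -36 mm; knob face and outlet rim both 50 mm above the origin. The blocks stand in a row along y, 56 mm apart, in any order.
- outlet (a point): centre of the mouth of the bare outlet in the same block: a round hole 17.5 mm across, 22 mm deep, straight down, mouth chamfered 1.5 mm, in a square steel boss 34 mm wide whose flat top is level with the mouth and with the origin of valve, 62 mm from the valve's axis on the robot's side. x points to the knob, z up.
- plug: grey dust plug, 30 g, standing upright on the bench: stem 16 mm across and 18 mm long with a chamfered foot, under a round grooved head 24 mm across and 26 mm tall (44 mm in all). Origin at the centre of the foot, z up the axis. Home: the head's shoulder rests on the outlet's rim, origin 18 mm below the mouth. Keep the fingertips on the head, over 18 mm above the origin.
- branch_a: one of the four neighbour blocks in the row, built like branch, but its valve is shut and its outlet already holds a dust plug. Origin: centre of its underside; x points from outlet to knob, z up. Its bar knob, 30 mm long and turned any way, stands at x = +26 mm, top 90 mm up; its plug, 24 mm across, at x = -36 mm, top 76 mm up. Not to be touched: block, knob or plug.
- branch_b: one of the four neighbour blocks in the row, built like branch, but its valve is shut and its outlet already holds a dust plug. Origin: centre of its underside; x points from outlet to knob, z up. Its bar knob, 30 mm long and turned any way, stands at x = +26 mm, top 90 mm up; its plug, 24 mm across, at x = -36 mm, top 76 mm up. Not to be touched: block, knob or plug.
- branch_c: one of the four neighbour blocks in the row, built like branch, but its valve is shut and its outlet already holds a dust plug. Origin: centre of its underside; x points from outlet to knob, z up. Its bar knob, 30 mm long and turned any way, stands at x = +26 mm, top 90 mm up; its plug, 24 mm across, at x = -36 mm, top 76 mm up. Not to be touched: block, knob or plug.
- branch_d: one of the four neighbour blocks in the row, built like branch, but its valve is shut and its outlet already holds a dust plug. Origin: centre of its underside; x points from outlet to knob, z up. Its bar knob, 30 mm long and turned any way, stands at x = +26 mm, top 90 mm up; its plug, 24 mm across, at x = -36 mm, top 76 mm up. Not to be touched: block, knob or plug.
- wash_bottle: bystander: white wash bottle, 68 mm across, 190 mm tall with its spout. Origin: centre of its underside, z up.
- dropper: bystander: grey dropper bottle with a brown cap, 36 mm across, 84 mm tall. Origin: centre of its underside, z up.
- sample_cup: bystander: clear sample cup with an orange lid, 57 mm across, 67 mm tall. Origin: centre of its underside, z up.

How it is judged:
On the way, in this order (a step that is already met when the one before it is completed fails the run):
1. the valve is finger-tight on its seat (0.15 N m or more) (contact force between valve_c2 and anything else above 10 N), for 0.1 s.
2. the dust plug is fully home in the branch's outlet (z of plug in the frame of outlet below -0.0165 m and horizontal distance between plug and outlet below 0.003 m and angle between plug's own z axis and vertical below 0.06 rad), for 0.2 s.
At the end, for the whole second after the job is handed in: the valve stays pressed on its seat (more than 0.02 N m), and the plug stands released and still in the bare outlet: sunk at least 16.5 of its 18 mm, within 3 mm of the hole's axis and 0.06 rad of upright (all of step 2 and contact force between valve_c2 and anything else above 1.5 N and linear speed of plug below 0.02 m/s); the robot touches nothing.
It fails at once if the valve is overtightened (more than 0.45 N m on its seat) (contact force between valve_c2 and anything else above 30 N).
It fails at once if another branch's block, knob or plug is touched (more than 0.5 N) (contact force between any of branch_a, branch_b, branch_c, branch_d and anything else above 0.5 N).
It fails at once if a bystander is pushed more than 20 mm or tipped over (distance of any of wash_bottle, dropper, sample_cup from where it was at the start of the episode above 0.02 m or angle between any of wash_bottle, dropper, sample_cup's own z axis and vertical above 0.3 rad).
It also fails if it takes over 67 s, if anything falls off the work surface, if the arm or the gripper's body presses on something with over 40 N, if the wrist force passes 120 N, or if a joint passes its speed limit or range.

### The arm

A 6-joint arm with a two-finger parallel gripper is mounted at the origin on the work surface. World frame = base frame: x ahead of the robot, y to its left, z up, the work surface at z = 0. Lengths are in m, angles in rad, forces in N, time in s.
With the tool pointing down it reaches from about 0.35 to 0.975 m from the base axis. Payload 4.9 kg.
Tool frame: the origin (TCP) lies midway between the tips of the shut fingers; the grasp point (between the pads) lies 19 mm behind it; z points along the fingers, y is the line along which they close (so a half turn about z gives the same grasp; the last joint's range is limited). The gripper opens to 85 mm and grips with 20 to 120 N. Pads are 22 mm wide; open, the fingers measure 114 mm over their backs; the gripper's body (76 mm by 85 mm) begins 54 mm behind the grasp point. The pads swing forward as they close: fully open they stand 13 mm farther back than shut.
Start: joints at [1.23, 0.053, 1.613, -0, 1.476, -0.119], TCP at [0.137, 0.61, 0.231] pointing down, gripper open.
Joint ranges: [-3.01, 3.01], [-1.01, 2.22], [0.06, 2.58], [-1.02, 4.17], [0.09, 2.62], [-3.14, 3.14]. Speed limits (rad/s): [2.57, 2.57, 3.14, 3.14, 3.14, 3.14].

### API

Orientations are given as a rotation vector (axis times angle).
In Python, from station import ctrl gives the robot as it stands.
- The arm moves only by the tool step_arm, never from a script. Its argument "targets" is a list of rows, each an object with "travel": the shift along the world's x, y, z as a fraction of full scale, a list of three; "angular": the turn, a rotation vector about the world's x, y, z as a fraction of full scale, a list of three; "gripper": the opening, from 0 (shut) to 1 (fully open). In form: [{"travel": [x, y, z], "angular": [rx, ry, rz], "gripper": gripper}, ...]. A call has 1 to 10 rows; each row is the pose to reach, as a shift and turn from the pose commanded when the call began; what a row does not reach only later rows make up. Full scale, the value 1, is 0.6 m for a shift and pi/4 rad for a turn. A row lasts 1/10 s, in which the tool goes at most 50 mm and 8.59 degrees, less where a joint would pass 70% of its speed; a pose out of reach is approached as far as the arm can. A call with a number of a shift or a turn outside -1 to 1 is refused whole. A call with a gripper value outside its range is refused whole. The fingers move at their own pace and stop on an object; "squeeze" is the grip in N (left out, the last holds). Time passes only in rows, so rows that repeat a pose let the fingers close. It gives the time, the measured TCP pose, the force, the opening and the grip force at its end, in the units of the state.
- ctrl.get_obs(): the state, without advancing time (a new reading comes with each control period).
- ctrl.get_image(name): name is "side" or "top" or "wrist"; returns a dict with "img" (420x560x3 uint8, red, green, blue), "fx", "fy", "cx", "cy" (pixels), "D" ([k1, k2, p1, p2, k3] as OpenCV has them; the pictures are not rectified), "rvec" (rotation vector, rad) and "tvec" (3), from world to camera coordinates, as OpenCV has them. Camera axes: x right, y down, z forward; pixel columns grow to the right and rows downward; lengths in m; the calibration is good to about 2 mm. A picture is of the moment at which its call begins. There is no depth.
- ctrl.finish_job(): hands the job in; it is judged then, once.
The state is a dict: "t": time; "q": joint angles; "dq": joint speeds; "effort": joint torques, N m; "tool_pos": TCP position; "tool_rot": TCP orientation; "contact_force": force on the tool from outside, world axes, zero at the start; "wrist_torque": the same for the moment, N m; "opening": finger opening in m; "grip_force": force on a finger pad.
Only numpy, scipy, OpenCV 4.12 (cv2) and the standard library are available. Lean on these libraries where they do the work, as an engineer would, in place of code of your own. Each camera call takes 0.05 s, during which the arm holds its last target. There are 200 camera calls.

## Working session

There is one attempt and no reset: what is moved stays moved. The work goes in short steps, Python scripts to look and compute and a tool call to move; the robot and the scene stay as the last step left them, time stands still between calls to the robot, and variables do not carry over. Pictures are saved under pics/ and viewed, at most 10 in all, crops included, and the job is handed in when it is done.

Besides the shell and the picture viewer there is one more tool, called after ">>>" in YAML: its name, and indented under it one key for each argument. step_arm: Moves the arm, as the interface text tells. Its arguments: {"type":"object","properties":{"targets":{"type":"array"},"squeeze":{"type":"number"}},"required":["targets"]}

```bash
ls; mkdir -p pics; cat > h.py <<'E'
import numpy as np,cv2
from station import ctrl
def snap(n):
    d=ctrl.get_image(n); d['K']=np.array([[d['fx'],0,d['cx']],[0,d['fy'],d['cy']],[0,0,1.]]); d['D']=np.array(d['D'],float)
    d['R']=cv2.Rodrigues(np.array(d['rvec'],float))[0]; d['t']=np.array(d['tvec'],float).ravel(); return d
def save(d,f,crop=None,s=1):
    im=d['img'][:,:,::-1]
    if crop: x0,y0,x1,y1=crop; im=im[y0:y1,x0:x1]
    cv2.imwrite('pics/'+f,cv2.resize(im,None,fx=s,fy=s,interpolation=cv2.INTER_CUBIC))
def ray(d,px):
    u=cv2.undistortPoints(np.array(px,float).reshape(-1,1,2),d['K'],d['D']).reshape(-1,2)
    v=np.c_[u,np.ones(len(u))]@d['R']; return -d['R'].T@d['t'],v
def onz(d,px,z):
    c,v=ray(d,px); return c+v*((z-c[2])/v[:,2])[:,None]
def proj(d,P):
    return cv2.projectPoints(np.array(P,float).reshape(-1,3),np.array(d['rvec'],float),d['t'],d['K'],d['D'])[0].reshape(-1,2)
E
python3 - <<'E'
from h import *
import pickle
ds={}
for n in ['side','top','wrist']:
    d=snap(n); ds[n]=d; print(n,-d['R'].T@d['t'],d['R'][2],d['fx'])
pickle.dump(ds,open('ds0.pkl','wb'))
save(ds['top'],'top0.png',s=1.4); save(ds['side'],'side0.png',s=1.4)
print(ctrl.get_obs())
E
```

```text
pics
side [ 0.32414193 -0.68481911  0.66140879] [ 0.21954276  0.7375503  -0.63860827] 448.03211722370224
top [ 0.38995639 -0.03029212  1.31664203] [ 0.10709326 -0.00777305 -0.99421859] 470.53551521902904
wrist [0.07333606 0.62272161 0.37190292] [ 0.25495262 -0.05854023 -0.96517988] 293.06682092742335
{'t': 0.15, 'q': array([ 1.23001552e+00,  5.32223515e-02,  1.61399251e+00, -1.66600689e-05,
        1.47599125e+00, -1.18968321e-01]), 'dq': array([-1.99332973e-04, -2.30961422e-03, -4.43719910e-03,  2.27376175e-03,
       -6.94954967e-04,  2.88094163e-05]), 'effort': array([ 4.60430601e-04, -3.94235086e+01, -3.70725596e+01, -1.29510117e-04,
        4.49414554e-03, -7.85350665e-06]), 'tool_pos': array([0.13731858, 0.60922569, 0.23032649]), 'tool_rot': array([-3.47666902e-01, -3.12194133e+00,  2.47340686e-03]), 'contact_force': array([-0.38239851,  0.14678083,  0.85283697]), 'wrist_torque': array([0.00924392, 0.00136014, 0.00743524]), 'grip_force': 0.0, 'opening': 0.08528843817937869}
```

View pics/top0.png

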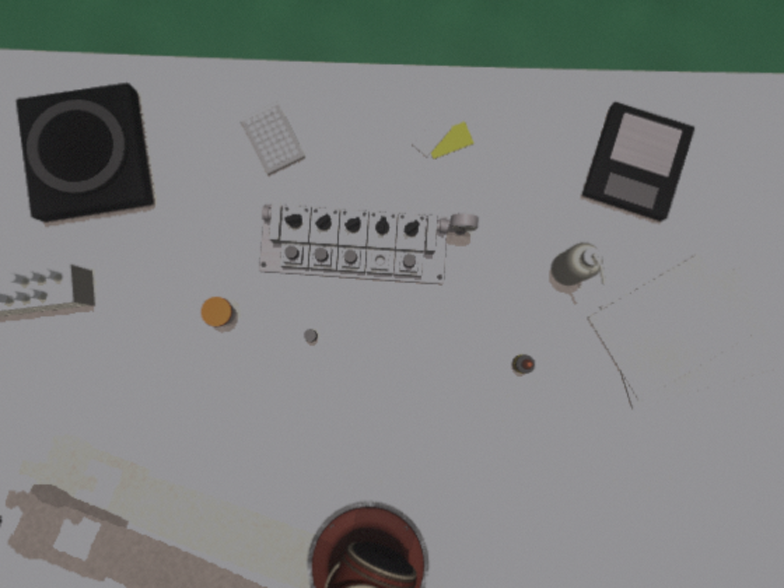

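View pics/side0.png

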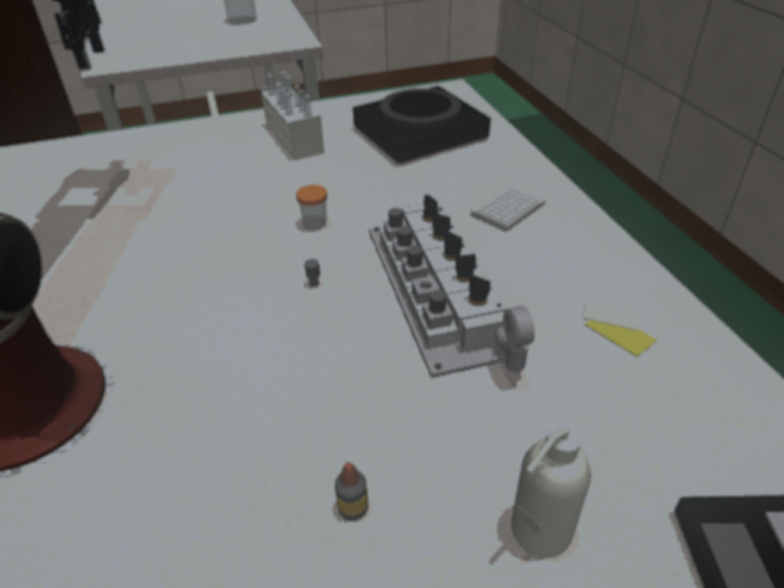

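The top view shows the bare outlet at about (380,262), the fourth from the left, and its knob at (382,227). The plug is at (311,336), the cup at (217,312), the dropper at (523,364) and the wash bottle at (575,265), all in 1.4x pixels. The side view agrees: the bare mouth is at (425,286) and the plug at (313,272).

```bash
python3 - <<'E'
from h import *
import pickle
ds=pickle.load(open('ds0.pkl','rb')); d=ds['top']
def p(n,x,y,z): print(n,onz(d,[[x/1.4,y/1.4]],z)[0].round(4))
p('outlet',380,262,.06);p('knob',382,227,.09)
for x,y in [(292,254),(321,256),(350,258),(409,262)]: p('plugtop',x,y,.086)
p('plug',311,336,.044);p('cup',217,312,.067);p('drop',523,364,.07)
save(d,'top0c.png',(175,135,345,260),4.5)
g=cv2.cvtColor(d['img'],cv2.COLOR_RGB2GRAY)
m=(g<60).astype(np.uint8)[135:180,190:320]
n,l,s,c=cv2.connectedComponentsWithStats(m)
for i in range(1,n):
    if s[i,4]>15:
        ys,xs=np.where(l==i); q=np.c_[xs,ys]-c[i]; w,v=np.linalg.eigh(q.T@q/len(q)); print(c[i]+[190,135],s[i,4],w,v[:,1], onz(d,[c[i]+[190,135]],.09)[0].round(4))
E
```

```text
outlet [ 0.5738 -0.0061  0.06  ]
knob [ 0.6363 -0.0085  0.09  ]
plugtop [0.5804 0.1595 0.086 ]
plugtop [0.5782 0.1048 0.086 ]
plugtop [0.576  0.0501 0.086 ]
plugtop [ 0.5715 -0.0613  0.086 ]
plug [0.4286 0.1225 0.044 ]
cup [0.4685 0.2985 0.067 ]
drop [ 0.3863 -0.2808  0.07  ]
[209.78666667 157.28      ] 75 [5.01344234 7.62264654] [-0.99201725 -0.12610226] [0.6444 0.1584 0.09  ]
[231.         158.76315789] 76 [5.3720831  7.04550693] [-0.78173819  0.62360676] [0.6421 0.1023 0.09  ]
[252.         160.45205479] 73 [5.18449608 6.78923257] [-0.85447719  0.51948891] [0.6392 0.0467 0.09  ]
[272.79452055 161.23287671] 73 [4.24009243 8.45797475] [-0.11941973  0.99284386] [ 0.6387 -0.0083  0.09  ]
[293.75       162.83333333] 72 [4.30841341 8.01797548] [-0.65129289  0.75882645] [ 0.636  -0.0639  0.09  ]
```

View pics/top0c.png

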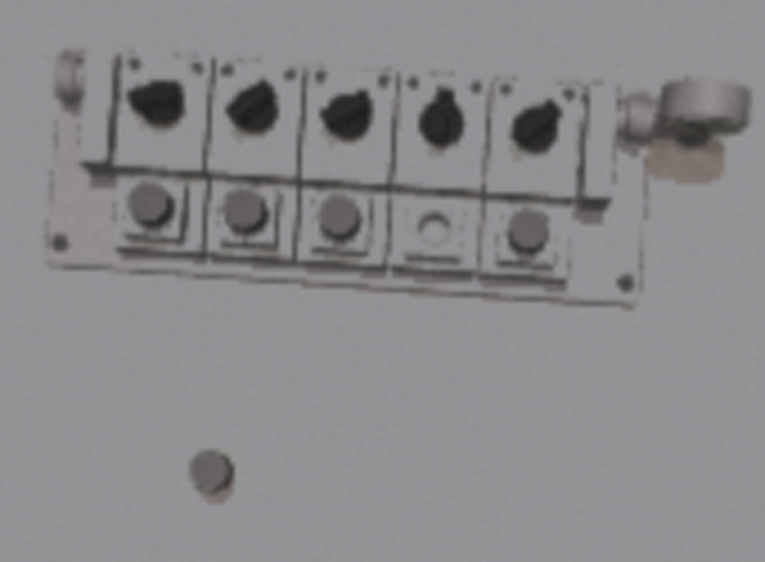

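The crop confirms it. The five knobs are dark, the fourth has its bar nearly along world x, and the bare mouth is at (433,228) in the crop. The plug is at (212,472). I'll move so the wrist camera looks at the plug on the way.

>>> step_arm:
  targets:
    - {"travel":[0.47,-0.81,0],"angular":[0,0,0.2],"gripper":0.45}
    - {"travel":[0.47,-0.81,0],"angular":[0,0,0.2],"gripper":0.45}
    - {"travel":[0.47,-0.81,0],"angular":[0,0,0.2],"gripper":0.45}
    - {"travel":[0.47,-0.81,0],"angular":[0,0,0.2],"gripper":0.45}
    - {"travel":[0.47,-0.81,0],"angular":[0,0,0.2],"gripper":0.45}
    - {"travel":[0.47,-0.81,0],"angular":[0,0,0.2],"gripper":0.45}
    - {"travel":[0.47,-0.81,0],"angular":[0,0,0.2],"gripper":0.45}
    - {"travel":[0.47,-0.81,0],"angular":[0,0,0.2],"gripper":0.45}
    - {"travel":[0.47,-0.81,0],"angular":[0,0,0.2],"gripper":0.45}
    - {"travel":[0.47,-0.81,0],"angular":[0,0,0.2],"gripper":0.45}

```text
t: 1.15
tool_pos: [0.3888, 0.1753, 0.2313]
tool_rot: [0.101, 3.139, 0.001]
contact_force: [0.3, -0.2, -0.4]
opening: 0.0387
grip_force: 0.0
```

>>> step_arm:
  targets:
    - {"travel":[0,0,0],"angular":[0,0,0],"gripper":0.45}
    - {"travel":[0,0,0],"angular":[0,0,0],"gripper":0.45}
    - {"travel":[0,0,0],"angular":[0,0,0],"gripper":0.45}
    - {"travel":[0,0,0],"angular":[0,0,0],"gripper":0.45}

```text
t: 1.55
tool_pos: [0.3877, 0.1784, 0.2311]
tool_rot: [-0.097, -3.14, -0.0]
contact_force: [-0.5, 0.2, -0.9]
opening: 0.0385
grip_force: 0.0
```

```bash
python3 - <<'E'
from h import *
import pickle
o=ctrl.get_obs(); print({k:np.round(o[k],4) for k in ['t','q','tool_pos','tool_rot','opening','contact_force','wrist_torque']})
d=snap('wrist'); pickle.dump(d,open('w1.pkl','wb')); save(d,'w1.png',s=1.4)
E
```

```text
{'t': np.float64(1.55), 'q': array([ 2.5640e-01, -4.5390e-01,  2.0492e+00,  2.0000e-04,  1.5467e+00,
       -1.2524e+00]), 'tool_pos': array([0.3877, 0.1784, 0.2311]), 'tool_rot': array([-9.7300e-02, -3.1397e+00, -1.0000e-04]), 'opening': np.float64(0.0385), 'contact_force': array([-0.4858,  0.1624, -0.9488]), 'wrist_torque': array([ 0.0459,  0.0158, -0.0186])}
```

View pics/w1.png

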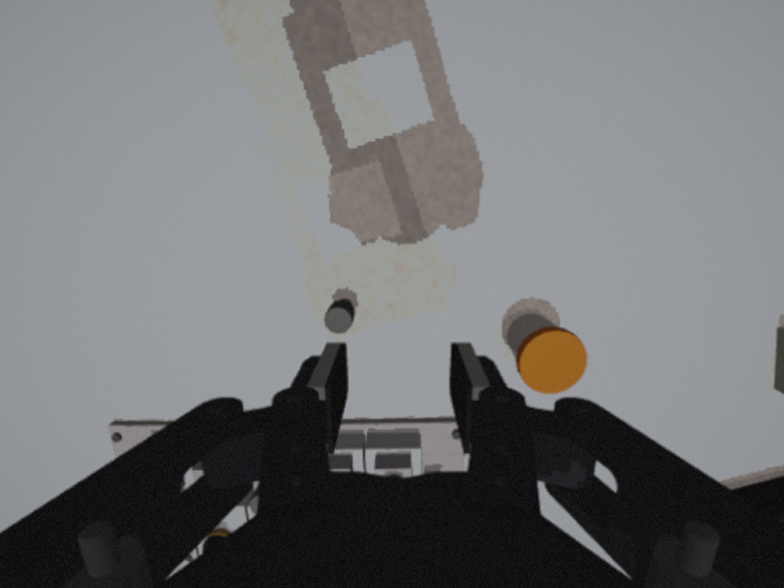

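The wrist view shows the plug's top at about (339,319), the cup lid at (552,360), and the fingers at columns 320–470 below row 345 (the manifold is behind them). Next I measure the plug and move over the manifold.

```bash
python3 - <<'E'
from h import *
import pickle
d=pickle.load(open('w1.pkl','rb')); t=pickle.load(open('ds0.pkl','rb'))['top']
print(onz(d,[[339/1.4,319/1.4]],.044), onz(d,[[552/1.4,360/1.4]],.067))
g=cv2.cvtColor(d['img'],cv2.COLOR_RGB2GRAY); print(g[215:245,228:258:2])
g=cv2.cvtColor(t['img'],cv2.COLOR_RGB2GRAY)
m=(g<115).astype(np.uint8)[225:255,205:240]; n,l,s,c=cv2.connectedComponentsWithStats(m); print(s,c+[205,225])
E
```

```text
[[0.4302132  0.12485802 0.044     ]] [[0.46840505 0.29810276 0.067     ]]
[[156 154 157 155 153  87  45  33  21  31  33  61  98 105 151]
 [155 153 156 155 143  55  29  29  26  27  24  46  98 102 148]
 [155 157 156 153 109  35  26  25  24  24  23  34  96 101 148]
 [154 155 154 149  70  27  29  33  26  21  23  29  82 108 149]
 [153 154 156 143  41  39  49  46  33  30  27  24  65 135 152]
 [153 152 154 111  51  70  76  76  64  36  25  26  53 146 151]
 [150 152 153  77  74  84  85  87  83  70  32  22  46 148 151]
 [151 154 147  68  86  87  87  89  85  82  45  30  48 147 153]
 [155 154 129  78  88  85  86  86  87  86  70  30  45 148 152]
 [156 155 112  83  87  86  85  85  87  86  84  36  51 149 152]
 [153 153  99  84  85  86  87  87  85  86  87  56  62 151 155]
 [154 153  91  84  84  85  86  86  87  86  86  67  67 152 153]
 [155 153  90  85  86  84  85  86  87  85  85  78  83 154 154]
 [155 149  89  84  83  85  85  85  85  87  86  81  93 156 155]
 [154 152  92  84  85  82  83  86  85  85  85  79 116 155 153]
 [153 153  95  86  85  86  86  86  85  84  87  83 141 157 156]
 [154 152 109  85 
[... 270 characters left out ...]
4  87 118 153 151 154 154]
 [157 156 157 149 102  88  82  84  86  92 143 154 153 154 152]
 [158 157 156 157 138 118  94  91 102 118 152 154 153 156 156]
 [156 157 156 157 152 147 134 137 139 145 155 155 153 155 157]
 [157 156 157 156 156 154 151 156 154 152 155 154 156 155 156]
 [158 155 156 156 155 153 154 154 156 156 156 156 157 158 155]
 [157 158 155 156 157 155 155 156 156 154 155 155 156 157 156]
 [157 157 156 156 155 157 155 154 155 156 156 155 156 156 158]
 [156 155 156 153 153 153 147 147 151 152 154 157 156 156 156]
 [157 157 151 120 120 120 116 113 113 121 157 158 158 157 156]]
[[  0   0  35  30 971]
 [ 12  10  10  11  79]] [[222.01132853 239.47167868]
 [221.86075949 239.84810127]]
```

>>> step_arm:
  targets:
    - {"travel":[0.37,-0.31,0],"angular":[0,0,0],"gripper":0.45}
    - {"travel":[0.37,-0.31,0],"angular":[0,0,0],"gripper":0.45}
    - {"travel":[0.37,-0.31,0],"angular":[0,0,0],"gripper":0.45}
    - {"travel":[0.37,-0.31,0],"angular":[0,0,0],"gripper":0.45}
    - {"travel":[0.37,-0.31,0],"angular":[0,0,0],"gripper":0.45}
    - {"travel":[0.37,-0.31,0],"angular":[0,0,0],"gripper":0.45}
    - {"travel":[0.37,-0.31,0],"angular":[0,0,0],"gripper":0.45}
    - {"travel":[0.37,-0.31,0],"angular":[0,0,0],"gripper":0.45}
    - {"travel":[0.37,-0.31,0],"angular":[0,0,0],"gripper":0.45}
    - {"travel":[0.37,-0.31,0],"angular":[0,0,0],"gripper":0.45}

```text
t: 2.6
tool_pos: [0.6097, -0.0072, 0.2316]
tool_rot: [0.098, 3.14, 0.0]
contact_force: [-0.1, -0.2, 0.3]
opening: 0.0385
grip_force: 0.0
```

```bash
python3 - <<'E'
from h import *
import pickle
o=ctrl.get_obs(); print({k:np.round(o[k],4) for k in ['t','q','tool_pos','tool_rot','opening','contact_force','wrist_torque']})
d=snap('wrist'); pickle.dump(d,open('w2.pkl','wb')); save(d,'w2.png',s=1.4)
E
```

```text
{'t': np.float64(2.6), 'q': array([-1.3390e-01,  1.6700e-02,  1.6494e+00,  1.0000e-04,  1.4753e+00,
       -1.6422e+00]), 'tool_pos': array([ 0.6097, -0.0072,  0.2316]), 'tool_rot': array([9.8300e-02, 3.1398e+00, 2.0000e-04]), 'opening': np.float64(0.0385), 'contact_force': array([-0.1122, -0.239 ,  0.3153]), 'wrist_torque': array([ 0.0063, -0.0355, -0.042 ])}
```

View pics/w2.png

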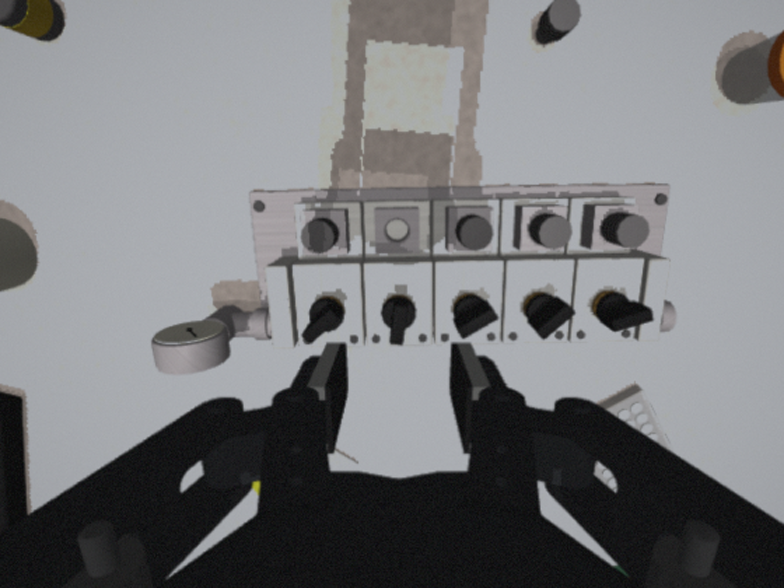

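The wrist view shows the bare mouth at (397,230), its knob at (399,315) with the bar pointing nearly straight down the picture, and the seated plugs either side. I'll measure the mouth and the bar precisely.

```bash
python3 - <<'E'
from h import *
import pickle
d=pickle.load(open('w2.pkl','rb')); g=cv2.cvtColor(d['img'],cv2.COLOR_RGB2GRAY)
m=(g<45).astype(np.uint8); m[244:,:]=0; sub=m[195:250,265:305]
n,l,s,c=cv2.connectedComponentsWithStats(sub)
i=1+np.argmax(s[1:,4]); print(s[i],c[i]+[265,195])
for r in range(200,248,2): print(r,' '.join('%3d'%v for v in g[r,268:302]))
print('outlet')
for r in range(150,180,2): print(r,' '.join('%3d'%v for v in g[r,268:302]))
# predicted from coarse
o=np.array([.5738,-.0061,.06]); ex=np.array([.9992,-.040,0])
print(proj(d,[o,o+ex*.062+[0,0,.04],o+ex*.062+[0,0,.0]]))
for n_,p,z in [('hole',(397/1.4,230/1.4),.06)]: print(n_,onz(d,[p],z))
for p in [(320,235),(474,233),(550,231),(630,231)]: print('ptop',onz(d,[np.array(p)/1.4],.086))
save(d,'w2c.png',(255,140,320,250),5)
E
```

```text
[  8  16  23  33 496] [284.09677419 225.18346774]
200 176 174 174 174 174 175 175 174 176 175 175 175 175 176 175 175 174 173 174 174 174 176 177 175 176 174 175 174 175 173 175 176 175 174
202 173 174 174 174 175 175 174 174 175 175 175 175 173 173 170 172 171 173 171 173 170 171 172 175 174 174 172 173 173 176 175 173 175 176
204 176 175 173 175 175 175 173 175 173 174 174 174 173 166 128 118 122 124 121 122 121 122 134 171 174 174 175 175 174 174 176 176 174 175
206 175 175 174 175 176 175 176 175 175 172 173 174 173 163 125 117 120 118 120 121 120 118 133 171 174 174 174 174 174 174 172 176 174 175
208 174 175 173 173 175 175 175 175 174 172 170 169 170 166 151 120 118 120 121 120 119 117 133 169 175 175 174 174 173 173 174 175 174 174
210 176 174 175 174 175 176 175 173 160 125 122 115 100  94  88  83  83  83  84  84  95 106 121 141 151 170 173 174 174 174 174 175 175 176
212 176 174 175 173 173 172 170 161 120  97  78  57  36  32  30  24  24  22  26  31  34  39  56  79 100 118 134 172 174 174 175 175 173 175
214 175 173 175 175 174 165 125 101  61  29  18  15  20  19  20  21  1
[... 4020 characters left out ...]
  99 100  99  99 101  96  96  97  96  96  95  96  97 110 117 117 119 123 122 121 120 120 121 122 120 124 131 144 144
176 118 102 100 100 100  97  99 100  98  97  98  99 100  97  98  99  98 101 104 108 110 118 119 120 120 121 119 120 120 121 122 133 144 148
178 120  98  97  94  97  96  94  97  96  95  96  95  94  97  97  96  95  97  94  95  95  96 100 116 115 115 116 118 116 118 119 122 128 132
[[284.25007565 159.38304099]
 [285.62989581 226.99226563]
 [285.45906249 215.54789445]]
hole [[ 0.57892161 -0.00713993  0.06      ]]
ptop [[ 0.5761207  -0.06091646  0.086     ]]
ptop [[0.58137395 0.04670202 0.086     ]]
ptop [[0.58308168 0.10018629 0.086     ]]
ptop [[0.58625692 0.15754988 0.086     ]]
```

View pics/w2c.png

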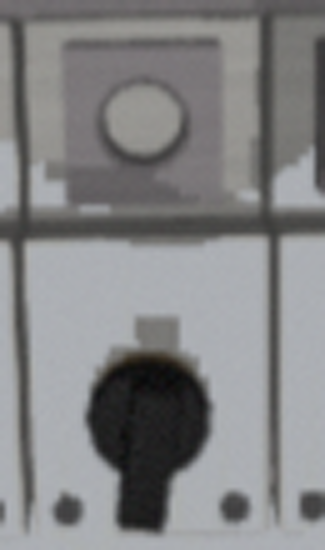

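The crop shows the mouth ring centred at image pixel (283.5,164.2) and the bar's top face running from about row 219 to row 245, tilted slightly left.

```bash
python3 - <<'E'
from h import *
import pickle
D=pickle.load(open('ds0.pkl','rb')); w1=pickle.load(open('w1.pkl','rb')); w=pickle.load(open('w2.pkl','rb'))
un=lambda p,s,o=(0,0):(np.array(p,float)+.5)/s-.5+np.array(o)
def tri(obs):
    A=np.zeros((3,3));b=np.zeros(3)
    for d,p in obs:
        c,v=ray(d,[p]); v=v[0]/np.linalg.norm(v[0]); M=np.eye(3)-np.outer(v,v); A+=M;b+=M@c
    return np.linalg.solve(A,b)
T,S=D['top'],D['side']
h=[(T,un((433,228),4.5,(175,135))),(S,un((425,286),1.4)),(w,np.array([283.5,164.2]))]
for d,p in h: print('hole',onz(d,[p],.06)[0].round(4))
print(tri(h))
for p in [(151,205),(245,212),(340,217),(529,232)]: print('T ptop',onz(T,[un(p,4.5,(175,135))],.086)[0].round(4))
for p in [(320,235),(474,233),(550,231),(630,231)]: print('W ptop',onz(w,[un(p,1.4)],.086)[0].round(4))
q=[(T,un((211,471),4.5,(175,135))),(w1,un((339,319),1.4)),(S,un((312,264),1.4))]
for d,p in q: print('plug',onz(d,[p],.044)[0].round(4))
print('bar',onz(w,[(281,219),(291,219),(278.5,245),(287.5,245)],.1).round(4))
# plug mask in wrist1: head top level ~80-92
g=cv2.cvtColor(w1['img'],cv2.COLOR_RGB2GRAY)
m=((g>74)&(g<97)).astype(np.uint8)[215:242,228:256]; m=cv2.morphologyEx(m,cv2.MORPH_OPEN,np.ones((3,3)))
c=max(cv2.findContours(m,0,1)[0],key=cv2.contourArea); e=cv2.minEnclosingCircle(c);print(e, onz(w1,[np.array(e[0])+[228,215]],.044))
# T knob far/near
print('blockgaps', onz(w,[(259.5,200),(259.5,235),(309.5,200),(310.5,235)],.06).round(4))
E
```

```text
hole [ 0.5788 -0.0044  0.06  ]
hole [ 0.5772 -0.0097  0.06  ]
hole [ 0.5788 -0.0072  0.06  ]
[ 0.57910012 -0.00575351  0.05649977]
T ptop [0.5838 0.1607 0.086 ]
T ptop [0.5812 0.1056 0.086 ]
T ptop [0.5799 0.0498 0.086 ]
T ptop [ 0.5741 -0.0613  0.086 ]
W ptop [ 0.576 -0.061  0.086]
W ptop [0.5812 0.0466 0.086 ]
W ptop [0.5829 0.1    0.086 ]
W ptop [0.5861 0.1574 0.086 ]
plug [0.4305 0.1243 0.044 ]
plug [0.43   0.1247 0.044 ]
plug [0.431  0.1199 0.044 ]
bar [[ 0.6273 -0.0126  0.1   ]
 [ 0.6279 -0.0029  0.1   ]
 [ 0.6542 -0.0168  0.1   ]
 [ 0.6548 -0.0079  0.1   ]]
((13.359375, 12.765625), 9.62248706817627) [[0.4300435  0.12394215 0.044     ]]
blockgaps [[ 0.6162 -0.036   0.06  ]
 [ 0.6569 -0.0394  0.06  ]
 [ 0.6196  0.0188  0.06  ]
 [ 0.6605  0.0184  0.06  ]]
```

>>> step_arm:
  targets:
    - {"travel":[0.05,-0.004,-0.08],"angular":[0,0,-0.13],"gripper":0.45}
    - {"travel":[0.05,-0.004,-0.16],"angular":[0,0,-0.13],"gripper":0.45}
    - {"travel":[0.05,-0.004,-0.19],"angular":[0,0,-0.13],"gripper":0.45}
    - {"travel":[0.05,-0.004,-0.21],"angular":[0,0,-0.13],"gripper":0.45}
    - {"travel":[0.05,-0.004,-0.22],"angular":[0,0,-0.13],"gripper":0.45}
    - {"travel":[0.05,-0.004,-0.23],"angular":[0,0,-0.13],"gripper":0.45}
    - {"travel":[0.05,-0.004,-0.24],"angular":[0,0,-0.13],"gripper":0.45}
    - {"travel":[0.05,-0.004,-0.25],"angular":[0,0,-0.13],"gripper":0.45}
    - {"travel":[0.05,-0.004,-0.25],"angular":[0,0,-0.13],"gripper":0.45}
    - {"travel":[0.05,-0.004,-0.25],"angular":[0,0,-0.13],"gripper":0.45}

```text
t: 3.65
tool_pos: [0.6406, -0.0112, 0.0816]
tool_rot: [0.262, 3.13, 0.0]
contact_force: [-0.6, -0.1, 0.1]
opening: 0.0382
grip_force: 0.0
```

```bash
python3 - <<'E'
from h import *
o=ctrl.get_obs(); print({k:np.round(o[k],4) for k in ['t','q','tool_pos','tool_rot','opening','contact_force','wrist_torque']})
d=snap('wrist'); save(d,'w3.png',s=1.4)
E
```

```text
{'t': np.float64(3.65), 'q': array([-0.1336,  0.2196,  1.6902,  0.    ,  1.2314, -1.5376]), 'tool_pos': array([ 0.6406, -0.0112,  0.0816]), 'tool_rot': array([0.2618, 3.1302, 0.    ]), 'opening': np.float64(0.0382), 'contact_force': array([-0.6329, -0.0551,  0.1143]), 'wrist_torque': array([ 0.0031,  0.0277, -0.07  ])}
```

View pics/w3.png

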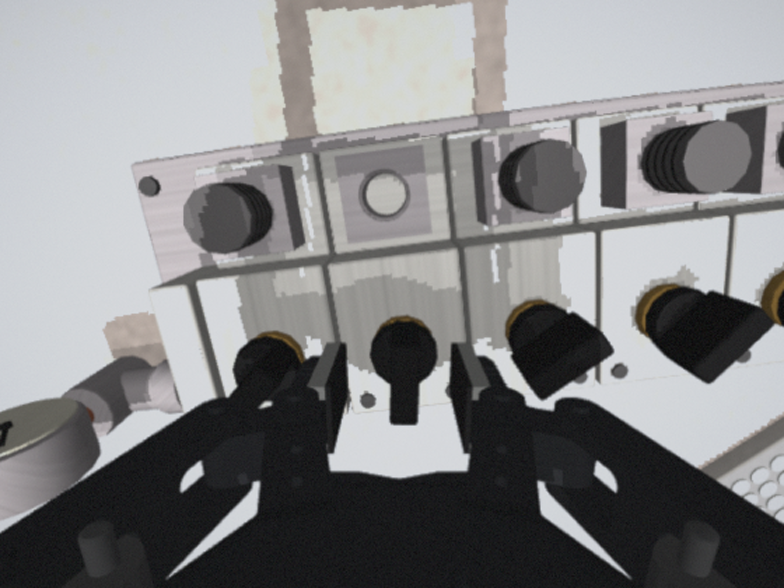

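The wrist view shows the bar (390–418, about 404) nearly centred between the fingertips (347–452) and lined up. I'll shift 1.5 mm towards +y and close gently.

>>> step_arm:
  targets:
    - {"travel":[0,0.0025,-0.001],"angular":[0,0,0],"gripper":0.45}
    - {"travel":[0,0.0025,-0.001],"angular":[0,0,0],"gripper":0}
    - {"travel":[0,0.0025,-0.001],"angular":[0,0,0],"gripper":0}
    - {"travel":[0,0.0025,-0.001],"angular":[0,0,0],"gripper":0}
    - {"travel":[0,0.0025,-0.001],"angular":[0,0,0],"gripper":0}
  squeeze: 20

```text
t: 4.2
tool_pos: [0.6406, -0.0093, 0.0809]
tool_rot: [0.262, 3.13, 0.001]
contact_force: [0.6, 2.3, 1.3]
opening: 0.0094
grip_force: 23.7
```

```bash
cat > s.py <<'E'
from h import *
o=ctrl.get_obs(); print({k:np.round(o[k],4).tolist() for k in ['t','q','tool_pos','tool_rot','opening','grip_force','contact_force','wrist_torque']}); r=cv2.Rodrigues(o['tool_rot'])[0]; print('yaw y',np.arctan2(r[1,1],r[0,1])-np.pi/2)
E
python3 s.py
```

```text
{'t': 4.2, 'q': [-0.1309, 0.2203, 1.6906, 0.0009, 1.2304, -1.5352], 'tool_pos': [0.6406, -0.0093, 0.0809], 'tool_rot': [0.2617, 3.1302, 0.0013], 'opening': 0.0094, 'grip_force': 23.6887, 'contact_force': [0.559, 2.2875, 1.3055], 'wrist_torque': [0.3951, -0.0753, -0.0416]}
yaw y -0.16682403964877413
```

>>> step_arm:
  targets:
    - {"travel":[0,0,0],"angular":[0,0,0],"gripper":0}
    - {"travel":[0,0,0],"angular":[0,0,0],"gripper":0}
    - {"travel":[0,0,0],"angular":[0,0,-0.08],"gripper":0}
    - {"travel":[0,0,0],"angular":[0,0,-0.16],"gripper":0}
    - {"travel":[0,0,0],"angular":[0,0,-0.24],"gripper":0}
    - {"travel":[0,0,0],"angular":[0,0,-0.32],"gripper":0}
    - {"travel":[0,0,0],"angular":[0,0,-0.4],"gripper":0}
    - {"travel":[0,0,0],"angular":[0,0,-0.4],"gripper":0}
    - {"travel":[0,0,0],"angular":[0,0,-0.4],"gripper":0}
  squeeze: 60

```text
t: 5.1
tool_pos: [0.6407, -0.0092, 0.0811]
tool_rot: [0.746, 3.051, 0.002]
contact_force: [0.8, 5.1, 2.7]
opening: 0.0086
grip_force: 62.8
```

```bash
cat > m.py <<'E'
from h import *
L=[]
for i in range(5):
    o=ctrl.get_obs(); L.append(np.r_[o['wrist_torque'],o['contact_force'],o['effort'][5]]); ctrl.get_image('wrist') if i<4 else 0
r=cv2.Rodrigues(o['tool_rot'])[0]
print('t',round(o['t'],2),'mz',np.array(L)[:,2].round(3),'mean',np.mean(L,0).round(3),'yaw',round(np.arctan2(r[1,1],r[0,1])-np.pi/2,4),'pos',np.round(o['tool_pos'],4),'open',round(o['opening'],4),round(o['grip_force'],1),'q6',round(o['q'][5],4))
E
python3 m.py
```

```text
t 5.3 mz [-0.059 -0.028 -0.012  0.022  0.013] mean [ 0.867  0.035 -0.013  0.132  5.116  3.74  -0.018] yaw -0.48 pos [ 0.6406 -0.0092  0.0811] open 0.0085 62.8 q6 -1.222
```

>>> step_arm:
  targets:
    - {"travel":[0,0,0],"angular":[0,0,-0.06],"gripper":0}
    - {"travel":[0,0,0],"angular":[0,0,-0.12],"gripper":0}
    - {"travel":[0,0,0],"angular":[0,0,-0.12],"gripper":0}

```text
t: 5.6
tool_pos: [0.6407, -0.0092, 0.0811]
tool_rot: [0.891, 3.012, 0.002]
contact_force: [-0.1, 5.3, 3.5]
opening: 0.0084
grip_force: 62.8
```

```bash
python3 m.py
```

```text
t 5.8 mz [-0.086 -0.    -0.037 -0.049 -0.059] mean [ 0.904  0.015 -0.046  0.266  5.408  3.604 -0.008] yaw -0.5744 pos [ 0.6406 -0.0092  0.0811] open 0.0085 62.8 q6 -1.1276
```

>>> step_arm:
  targets:
    - {"travel":[0,0,0],"angular":[0,0,-0.06],"gripper":0}
    - {"travel":[0,0,0],"angular":[0,0,-0.12],"gripper":0}
    - {"travel":[0,0,0],"angular":[0,0,-0.12],"gripper":0}

```text
t: 6.1
tool_pos: [0.6407, -0.0092, 0.0811]
tool_rot: [1.032, 2.967, 0.002]
contact_force: [-0.6, 5.4, 2.9]
opening: 0.0085
grip_force: 62.8
```

```bash
python3 m.py
```

```text
t 6.3 mz [-0.049 -0.028 -0.009 -0.075 -0.077] mean [ 0.928  0.017 -0.048 -0.224  5.936  3.51  -0.008] yaw -0.6687 pos [ 0.6407 -0.0092  0.0811] open 0.0083 62.8 q6 -1.0333
```

>>> step_arm:
  targets:
    - {"travel":[0,0,0],"angular":[0,0,-0.06],"gripper":0}
    - {"travel":[0,0,0],"angular":[0,0,-0.12],"gripper":0}
    - {"travel":[0,0,0],"angular":[0,0,-0.12],"gripper":0}

```text
t: 6.6
tool_pos: [0.6407, -0.0091, 0.0811]
tool_rot: [1.17, 2.915, 0.002]
contact_force: [-0.2, 5.4, 3.3]
opening: 0.0082
grip_force: 62.8
```

```bash
python3 m.py
```

```text
t 6.8 mz [-0.019 -0.049 -0.045 -0.049 -0.095] mean [ 0.921  0.013 -0.051 -0.143  5.581  3.047 -0.008] yaw -0.7629 pos [ 0.6407 -0.0091  0.0811] open 0.0083 62.8 q6 -0.9391
```

>>> step_arm:
  targets:
    - {"travel":[0,0,0],"angular":[0,0,-0.06],"gripper":0}
    - {"travel":[0,0,0],"angular":[0,0,-0.12],"gripper":0}
    - {"travel":[0,0,0],"angular":[0,0,-0.12],"gripper":0}

```text
t: 7.1
tool_pos: [0.6408, -0.0091, 0.0811]
tool_rot: [1.306, 2.857, 0.002]
contact_force: [0.6, 6.3, 3.5]
opening: 0.0084
grip_force: 62.8
```

```bash
python3 m.py
```

```text
t 7.3 mz [-0.058 -0.075 -0.038 -0.02  -0.051] mean [ 0.94  -0.008 -0.048  0.351  5.775  3.16  -0.008] yaw -0.8572 pos [ 0.6407 -0.0091  0.0811] open 0.0083 62.8 q6 -0.8449
```

>>> step_arm:
  targets:
    - {"travel":[0,0,0],"angular":[0,0,-0.06],"gripper":0}
    - {"travel":[0,0,0],"angular":[0,0,-0.12],"gripper":0}
    - {"travel":[0,0,0],"angular":[0,0,-0.12],"gripper":0}

```text
t: 7.6
tool_pos: [0.6408, -0.0091, 0.0811]
tool_rot: [1.44, 2.792, 0.002]
contact_force: [0.0, 5.3, 4.8]
opening: 0.0088
grip_force: 62.8
```

```bash
python3 m.py
```

```text
t 7.8 mz [-0.061 -0.04  -0.056 -0.04  -0.053] mean [ 9.630e-01 -4.000e-03 -5.000e-02  5.920e-01  5.716e+00  3.558e+00
 -8.000e-03] yaw -0.9514 pos [ 0.6408 -0.0091  0.0811] open 0.0088 62.8 q6 -0.7506
```

>>> step_arm:
  targets:
    - {"travel":[0,0,0],"angular":[0,0,-0.06],"gripper":0}
    - {"travel":[0,0,0],"angular":[0,0,-0.12],"gripper":0}
    - {"travel":[0,0,0],"angular":[0,0,-0.12],"gripper":0}

```text
t: 8.1
tool_pos: [0.6408, -0.0091, 0.0811]
tool_rot: [1.57, 2.721, 0.002]
contact_force: [0.8, 6.2, 3.3]
opening: 0.0087
grip_force: 62.8
```

```bash
python3 m.py
```

```text
t 8.3 mz [-0.088 -0.053  0.007 -0.079 -0.039] mean [ 0.973 -0.019 -0.05   0.62   5.659  3.043 -0.008] yaw -1.0456 pos [ 0.6408 -0.0091  0.0811] open 0.0086 62.8 q6 -0.6564
```

>>> step_arm:
  targets:
    - {"travel":[0,0,0],"angular":[0,0,-0.06],"gripper":0}
    - {"travel":[0,0,0],"angular":[0,0,-0.12],"gripper":0}
    - {"travel":[0,0,0],"angular":[0,0,-0.12],"gripper":0}

```text
t: 8.6
tool_pos: [0.6408, -0.009, 0.0811]
tool_rot: [1.696, 2.644, 0.002]
contact_force: [1.5, 5.9, 2.9]
opening: 0.0085
grip_force: 62.8
```

```bash
python3 m.py
```

```text
t 8.8 mz [-0.048 -0.048 -0.071  0.008 -0.035] mean [ 0.973 -0.059 -0.039  0.809  5.61   3.541 -0.008] yaw -1.1399 pos [ 0.6408 -0.009   0.0811] open 0.0088 62.8 q6 -0.5621
```

>>> step_arm:
  targets:
    - {"travel":[0,0,0],"angular":[0,0,-0.06],"gripper":0}
    - {"travel":[0,0,0],"angular":[0,0,-0.12],"gripper":0}
    - {"travel":[0,0,0],"angular":[0,0,-0.12],"gripper":0}

```text
t: 9.1
tool_pos: [0.6409, -0.009, 0.0811]
tool_rot: [1.819, 2.561, 0.003]
contact_force: [0.8, 6.0, 2.3]
opening: 0.0086
grip_force: 62.8
```

```bash
python3 m.py
```

```text
t 9.3 mz [ 0.    -0.054 -0.059 -0.034 -0.066] mean [ 0.965 -0.066 -0.043  0.513  5.783  2.96  -0.008] yaw -1.2342 pos [ 0.6408 -0.009   0.081 ] open 0.0085 62.8 q6 -0.4679
```

>>> step_arm:
  targets:
    - {"travel":[0,0,0],"angular":[0,0,-0.06],"gripper":0}
    - {"travel":[0,0,0],"angular":[0,0,-0.12],"gripper":0}
    - {"travel":[0,0,0],"angular":[0,0,-0.12],"gripper":0}

```text
t: 9.6
tool_pos: [0.6409, -0.009, 0.0811]
tool_rot: [1.937, 2.473, 0.003]
contact_force: [0.9, 5.8, 2.8]
opening: 0.0086
grip_force: 62.8
```

```bash
python3 m.py
```

```text
t 9.8 mz [ 0.04  -0.003 -0.008 -0.04  -0.033] mean [ 0.984 -0.072 -0.009  0.605  5.652  3.032  0.03 ] yaw -1.3283 pos [ 0.6409 -0.009   0.0811] open 0.0089 62.8 q6 -0.3738
```

>>> step_arm:
  targets:
    - {"travel":[0,0,0],"angular":[0,0,-0.03],"gripper":0}
    - {"travel":[0,0,0],"angular":[0,0,-0.06],"gripper":0}
    - {"travel":[0,0,0],"angular":[0,0,-0.06],"gripper":0}

```text
t: 10.1
tool_pos: [0.6409, -0.0091, 0.0811]
tool_rot: [1.994, 2.427, 0.003]
contact_force: [0.9, 4.8, 3.1]
opening: 0.0082
grip_force: 62.8
```

```bash
python3 m.py
```

```text
t 10.3 mz [0.032 0.047 0.055 0.008 0.047] mean [ 1.029 -0.091  0.038  0.614  5.283  3.272  0.053] yaw -1.3753 pos [ 0.6409 -0.009   0.0811] open 0.0084 62.8 q6 -0.3267
```

>>> step_arm:
  targets:
    - {"travel":[0,0,0],"angular":[0,0,-0.03],"gripper":0}
    - {"travel":[0,0,0],"angular":[0,0,-0.06],"gripper":0}
    - {"travel":[0,0,0],"angular":[0,0,-0.06],"gripper":0}

```text
t: 10.6
tool_pos: [0.6409, -0.009, 0.0811]
tool_rot: [2.051, 2.38, 0.003]
contact_force: [1.0, 5.5, 2.5]
opening: 0.0084
grip_force: 62.8
```

```bash
python3 m.py
```

```text
t 10.8 mz [0.091 0.119 0.127 0.136 0.094] mean [ 1.057 -0.105  0.113  0.964  5.342  2.96   0.103] yaw -1.4223 pos [ 0.6409 -0.009   0.0811] open 0.0086 62.8 q6 -0.2797
```

>>> step_arm:
  targets:
    - {"travel":[0,0,0],"angular":[0,0,-0.03],"gripper":0}
    - {"travel":[0,0,0],"angular":[0,0,-0.06],"gripper":0}
    - {"travel":[0,0,0],"angular":[0,0,-0.06],"gripper":0}

```text
t: 11.1
tool_pos: [0.6409, -0.009, 0.0811]
tool_rot: [2.106, 2.331, 0.003]
contact_force: [0.7, 5.0, 3.2]
opening: 0.0083
grip_force: 62.8
```

```bash
python3 m.py
```

```text
t 11.3 mz [0.158 0.119 0.17  0.149 0.167] mean [ 1.073 -0.13   0.153  0.785  5.783  2.992  0.154] yaw -1.4693 pos [ 0.6409 -0.009   0.0811] open 0.0083 62.8 q6 -0.2327
```

>>> step_arm:
  targets:
    - {"travel":[0,0,0],"angular":[0,0,-0.03],"gripper":0}
    - {"travel":[0,0,0],"angular":[0,0,-0.06],"gripper":0}
    - {"travel":[0,0,0],"angular":[0,0,-0.09],"gripper":0}
    - {"travel":[0,0,0],"angular":[0,0,-0.09],"gripper":0}

```text
t: 11.7
tool_pos: [0.6409, -0.009, 0.0811]
tool_rot: [2.187, 2.255, 0.003]
contact_force: [0.4, 5.9, 3.1]
opening: 0.0084
grip_force: 62.8
```

```bash
python3 m.py
```

```text
t 11.9 mz [0.21  0.204 0.192 0.206 0.207] mean [ 1.105 -0.172  0.204  0.925  5.495  2.877  0.234] yaw -1.5397 pos [ 0.6409 -0.0091  0.0811] open 0.0083 62.8 q6 -0.1623
```

>>> step_arm:
  targets:
    - {"travel":[0,0,0],"angular":[0,0,-0.03],"gripper":0}
    - {"travel":[0,0,0],"angular":[0,0,-0.06],"gripper":0}
    - {"travel":[0,0,0],"angular":[0,0,-0.06],"gripper":0}
    - {"travel":[0,0,0],"angular":[0,0,-0.06],"gripper":0}

```text
t: 12.3
tool_pos: [0.6409, -0.0091, 0.0811]
tool_rot: [2.239, 2.204, 0.003]
contact_force: [-0.2, 5.9, 2.3]
opening: 0.0085
grip_force: 62.8
```

```bash
python3 m.py
```

```text
t 12.5 mz [0.261 0.26  0.338 0.259 0.286] mean [ 1.112 -0.174  0.281  0.847  5.29   2.515  0.269] yaw -1.5867 pos [ 0.6409 -0.009   0.0811] open 0.0084 62.8 q6 -0.1153
```

The felt moment is about 0.3 N m, so the valve is finger-tight. I'll release it and rise.

>>> step_arm:
  targets:
    - {"travel":[0,0,0],"angular":[0,0,0],"gripper":0.45}
    - {"travel":[0,0,0],"angular":[0,0,0],"gripper":0.45}
    - {"travel":[0,0,0],"angular":[0,0,0],"gripper":0.45}
    - {"travel":[0,0,0],"angular":[0,0,0],"gripper":0.45}
    - {"travel":[0,0,0.03],"angular":[0,0,0],"gripper":0.45}
    - {"travel":[0,0,0.08],"angular":[0,0,0],"gripper":0.45}
    - {"travel":[0,0,0.15],"angular":[0,0,0],"gripper":0.45}
    - {"travel":[0,0,0.2],"angular":[0,0,0],"gripper":0.45}
    - {"travel":[0,0,0.2],"angular":[0,0,0],"gripper":0.45}
  squeeze: 20

```text
t: 13.4
tool_pos: [0.644, -0.0103, 0.2096]
tool_rot: [2.233, 2.195, 0.012]
contact_force: [0.5, 0.3, 0.8]
opening: 0.0383
grip_force: 0.0
```

```bash
python3 s.py
```

```text
{'t': 13.4, 'q': [-0.1313, 0.1023, 1.597, -0.0003, 1.4292, -0.1137], 'tool_pos': [0.644, -0.0103, 0.2096], 'tool_rot': [2.2333, 2.1946, 0.0122], 'opening': 0.0383, 'grip_force': 0.0, 'contact_force': [0.5073, 0.2513, 0.8321], 'wrist_torque': [0.0324, -0.0268, 0.0533]}
yaw y -1.5882900558224566
```

>>> step_arm:
  targets:
    - {"travel":[-0.352,0.223,0],"angular":[0,0,1],"gripper":0.45}
    - {"travel":[-0.352,0.223,0],"angular":[0,0,1],"gripper":0.45}
    - {"travel":[-0.352,0.223,0],"angular":[0,0,1],"gripper":0.45}
    - {"travel":[-0.352,0.223,0],"angular":[0,0,1],"gripper":0.45}
    - {"travel":[-0.352,0.223,0],"angular":[0,0,1],"gripper":0.45}
    - {"travel":[-0.352,0.223,0],"angular":[0,0,1],"gripper":0.45}
    - {"travel":[-0.352,0.223,0],"angular":[0,0,1],"gripper":0.45}

```text
t: 14.1
tool_pos: [0.4282, 0.1247, 0.201]
tool_rot: [1.225, 2.892, 0.0]
contact_force: [0.5, -0.2, -0.9]
opening: 0.0385
grip_force: 0.0
```

>>> step_arm:
  targets:
    - {"travel":[0,0,-0.05],"angular":[0,0,1],"gripper":0.45}
    - {"travel":[0,0,-0.1],"angular":[0,0,1],"gripper":0.45}
    - {"travel":[0,0,-0.15],"angular":[0,0,1],"gripper":0.45}
    - {"travel":[0,0,-0.15],"angular":[0,0,1],"gripper":0.45}
    - {"travel":[0,0,-0.15],"angular":[0,0,1],"gripper":0.45}
    - {"travel":[0,0,-0.15],"angular":[0,0,1],"gripper":0.45}
    - {"travel":[0,0,-0.15],"angular":[0,0,1],"gripper":0.45}
    - {"travel":[0,0,-0.15],"angular":[0,0,1],"gripper":0.45}
    - {"travel":[0,0,-0.15],"angular":[0,0,1],"gripper":0.45}

```text
t: 15.0
tool_pos: [0.4296, 0.1239, 0.1108]
tool_rot: [0.03, 3.141, -0.0]
contact_force: [-0.7, 0.6, 0.3]
opening: 0.0386
grip_force: 0.0
```

```bash
python3 - <<'E'
exec(open('s.py').read())
d=snap('wrist'); save(d,'w4.png',s=1.4); print(proj(d,[[.43,.1243,.044]])*1.4)
E
```

```text
{'t': 15.0, 'q': [0.1141, -0.2869, 2.1307, -0.0001, 1.2976, -1.4377], 'tool_pos': [0.4296, 0.1239, 0.1108], 'tool_rot': [0.0298, 3.1413, -0.0001], 'opening': 0.0386, 'grip_force': 0.0, 'contact_force': [-0.659, 0.5551, 0.3069], 'wrist_torque': [-0.0053, 0.0394, -0.017]}
yaw y -0.018990770370194143
[[400.87509927 310.94051467]]
```

View pics/w4.png

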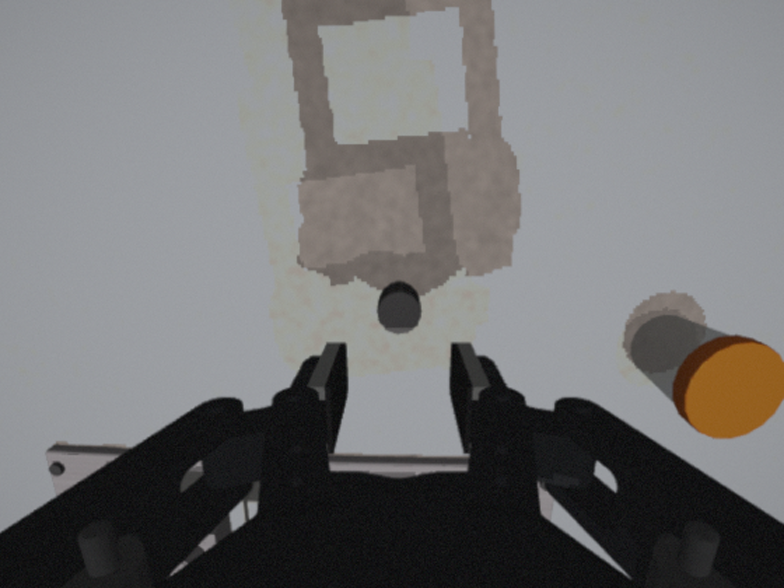

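The plug's top is at (399,311), as predicted, and centred between the fingers. I'll descend, do a centring grip along y, then release.

>>> step_arm:
  targets:
    - {"travel":[0,0,-0.05],"angular":[0,0,0],"gripper":0.45}
    - {"travel":[0,0,-0.1],"angular":[0,0,0],"gripper":0.45}
    - {"travel":[0,0,-0.13],"angular":[0,0,0],"gripper":0.45}
    - {"travel":[0,0,-0.145],"angular":[0,0,0],"gripper":0.45}
    - {"travel":[0,0,-0.147],"angular":[0,0,0],"gripper":0.45}
    - {"travel":[0,0,-0.147],"angular":[0,0,0],"gripper":0.45}
    - {"travel":[0,0,-0.147],"angular":[0,0,0],"gripper":0.2}
    - {"travel":[0,0,-0.147],"angular":[0,0,0],"gripper":0.2}
    - {"travel":[0,0,-0.147],"angular":[0,0,0],"gripper":0.2}
    - {"travel":[0,0,-0.147],"angular":[0,0,0],"gripper":0.2}
  squeeze: 20

```text
t: 16.05
tool_pos: [0.4305, 0.1242, 0.0239]
tool_rot: [0.028, 3.139, 0.0]
contact_force: [-1.0, 0.0, 6.3]
opening: 0.0235
grip_force: 21.1
```

```bash
python3 s.py
```

```text
{'t': 16.05, 'q': [0.1146, -0.1484, 2.1788, -0.0, 1.1085, -1.4386], 'tool_pos': [0.4305, 0.1242, 0.0239], 'tool_rot': [0.0276, 3.1387, 0.0005], 'opening': 0.0235, 'grip_force': 21.0875, 'contact_force': [-1.0494, 0.0168, 6.3031], 'wrist_torque': [-0.0261, 0.0658, -0.0216]}
yaw y -0.017556637022619226
```

>>> step_arm:
  targets:
    - {"travel":[0,0,0],"angular":[0,0,0],"gripper":0.45}
    - {"travel":[0,0,0],"angular":[0,0,0],"gripper":0.45}
    - {"travel":[0,0,0],"angular":[0,0,-0.19],"gripper":0.45}
    - {"travel":[0,0,0],"angular":[0,0,-0.38],"gripper":0.45}
    - {"travel":[0,0,0],"angular":[0,0,-0.57],"gripper":0.45}
    - {"travel":[0,0,0],"angular":[0,0,-0.76],"gripper":0.45}
    - {"travel":[0,0,0],"angular":[0,0,-0.95],"gripper":0.45}

```text
t: 16.75
tool_pos: [0.4286, 0.124, 0.0219]
tool_rot: [-1.179, -2.911, 0.001]
contact_force: [-0.1, -0.7, 1.3]
opening: 0.0385
grip_force: 0.0
```

>>> step_arm:
  targets:
    - {"travel":[0,0,0],"angular":[0,0,-0.19],"gripper":0.45}
    - {"travel":[0,0,0],"angular":[0,0,-0.38],"gripper":0.45}
    - {"travel":[0,0,0],"angular":[0,0,-0.57],"gripper":0.45}
    - {"travel":[0,0,0],"angular":[0,0,-0.76],"gripper":0.45}
    - {"travel":[0,0,0],"angular":[0,0,-1],"gripper":0.45}
    - {"travel":[0,0,0],"angular":[0,0,-1],"gripper":0.45}
    - {"travel":[0,0,0],"angular":[0,0,-1],"gripper":0.2}
    - {"travel":[0,0,0],"angular":[0,0,-1],"gripper":0.2}
    - {"travel":[0,0,0],"angular":[0,0,-1],"gripper":0.2}
    - {"travel":[0,0,0],"angular":[0,0,-1],"gripper":0.2}
  squeeze: 20

```text
t: 17.75
tool_pos: [0.429, 0.1241, 0.0223]
tool_rot: [-2.197, -2.246, 0.0]
contact_force: [-0.2, -0.4, -0.5]
opening: 0.0237
grip_force: 20.5
```

```bash
python3 s.py
```

```text
{'t': 17.75, 'q': [0.1146, -0.147, 2.1807, -0.0, 1.1083, 0.0926], 'tool_pos': [0.429, 0.1241, 0.0223], 'tool_rot': [-2.1966, -2.2457, 0.0005], 'opening': 0.0237, 'grip_force': 20.4873, 'contact_force': [-0.2327, -0.4463, -0.4774], 'wrist_torque': [-0.0109, 0.0206, 0.0101]}
yaw y -1.5487267477637208
```

>>> step_arm:
  targets:
    - {"travel":[0,0,0],"angular":[0,0,0],"gripper":0.2}
    - {"travel":[0,0,0],"angular":[0,0,0],"gripper":0.2}
    - {"travel":[0,0,0.04],"angular":[0,0,0],"gripper":0.2}
    - {"travel":[0,0,0.1],"angular":[0,0,0],"gripper":0.2}
    - {"travel":[0,0,0.16],"angular":[0,0,0],"gripper":0.2}
    - {"travel":[0,0,0.23],"angular":[0,0,0],"gripper":0.2}
    - {"travel":[0,0,0.23],"angular":[0,0,0],"gripper":0.2}
    - {"travel":[0,0,0.23],"angular":[0,0,0],"gripper":0.2}
  squeeze: 40

```text
t: 18.55
tool_pos: [0.4301, 0.1242, 0.1619]
tool_rot: [2.196, 2.244, 0.004]
contact_force: [-0.5, 0.0, -1.1]
opening: 0.0225
grip_force: 39.7
```

>>> step_arm:
  targets:
    - {"travel":[0.05,-0.043,0],"angular":[0,0,0],"gripper":0.2}
    - {"travel":[0.1,-0.087,0],"angular":[0,0,0],"gripper":0.2}
    - {"travel":[0.15,-0.13,0],"angular":[0,0,0],"gripper":0.2}
    - {"travel":[0.2,-0.174,0],"angular":[0,0,0],"gripper":0.2}
    - {"travel":[0.25,-0.217,0],"angular":[0,0,0],"gripper":0.2}
    - {"travel":[0.25,-0.217,0],"angular":[0,0,0],"gripper":0.2}
    - {"travel":[0.25,-0.217,0],"angular":[0,0,0],"gripper":0.2}
    - {"travel":[0.25,-0.217,0],"angular":[0,0,0],"gripper":0.2}

```text
t: 19.35
tool_pos: [0.5778, -0.0054, 0.1588]
tool_rot: [-2.195, -2.244, 0.003]
contact_force: [0.3, 0.1, 0.5]
opening: 0.0224
grip_force: 39.6
```

```bash
python3 - <<'E'
exec(open('s.py').read())
d=snap('side'); p=proj(d,[[.579,-.0062,.06]])[0]; print(p*1.4)
x,y=p.astype(int); w=snap('wrist')
a=cv2.resize(d['img'][y-90:y+40,x-60:x+60],None,fx=4,fy=4)[:,:,::-1]; b=w['img'][150:300,200:360][:,:,::-1]
b=cv2.resize(b,(320,520)); cv2.imwrite('pics/s5.png',np.hstack([a,b])); print(p-[x-60,y-90])
E
```

```text
{'t': 19.35, 'q': [-0.1382, -0.0015, 1.7915, 0.0003, 1.3547, -0.1605], 'tool_pos': [0.5778, -0.0054, 0.1588], 'tool_rot': [-2.1947, -2.2441, 0.0026], 'opening': 0.0224, 'grip_force': 39.6483, 'contact_force': [0.3141, 0.0731, 0.5019], 'wrist_torque': [0.0033, -0.0109, -0.0165]}
yaw y -1.5485670028537595
[425.09923178 284.12603656]
[60.64230842 90.94716897]
```

View pics/s5.png

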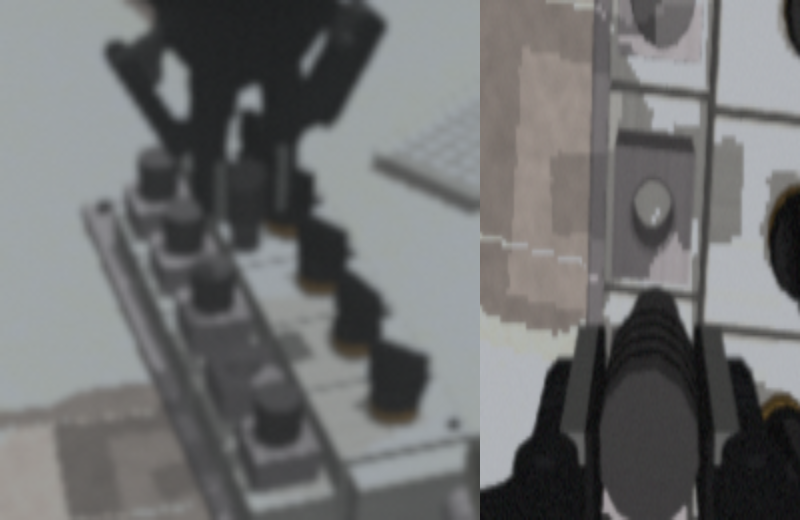

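Both views show the plug hanging upright in the fingers, with the bare mouth ahead of it at wrist pixel (286.5,210.6). I'll measure the mouth again from this pose.

```bash
python3 - <<'E'
exec(open('s.py').read())
d=snap('wrist'); g=cv2.cvtColor(d['img'],cv2.COLOR_RGB2GRAY)
for r in range(196,226,2): print(r,' '.join('%3d'%v for v in g[r,268:306]))
print(onz(d,[(286.5,210.6)],.06))
E
```

```text
{'t': 19.45, 'q': [-0.1377, -0.0027, 1.7911, 0.0001, 1.3546, -0.1605], 'tool_pos': [0.5781, -0.0052, 0.1598], 'tool_rot': [-2.1952, -2.2458, 0.0011], 'opening': 0.0222, 'grip_force': 39.6482, 'contact_force': [-0.6455, 0.9101, 0.0183], 'wrist_torque': [-0.0307, -0.0068, -0.0075]}
yaw y -1.5479715776104477
196  97  98  98  97  98  97  97  97  97  98  97  98  99 100 101  99  97  96  98  98  99  99  99  98  96  97  99 100 102  99 101 100 102 100  98  98  97  97
198  97  97 100  98  99  94  98  98  97  97  99 101  98  97 100 100  98  98  98  98  98  99  99  99  96  98  97 101 101 101  99 101 100 100 100  97  96  98
200  95  98  96  96  98  98 100  99  99  98  98  99  99 100 100  96  92  95  94  93  93  96  99 100  98  98  99 101 102 101 101 102 100 100 101  97  96  98
202  97 100  98  96  95  95  98  96  97 100  96  91  88  88  98 105 110 112 111 107 101  98  93  88  90  96 100 102 101  99  99 102 101 101  99  99  97 100
204  97 100  98  99  97  97  98  98  95  89  88  98 115 122 123 125 125 126 123 123 123 123 121 115 100  90  87  97 100 100  99 101 101  99  99  98  95 100
206  95  99  
[... 886 characters left out ...]
 100 100 101  99  99  97  96 106 136
218  97  96  97  98  96  97  97  92  88  81  74  65  58  58  58  61  61  60  58  61  61  59  60  61  67  88 110 123 140 142 108 101 100  98  95  97 112 147
220  96  98  98  96  96  97  97  96  95  94  89  85  79  74  66  62  61  64  64  64  68  74  89 103 106 116 139 150 153 152 138 138 139 137 126 102 118 158
222  97  98  97  96  94  98  96  96  96 100  99  95  91  92  89  87  86  85  85  86  98 121 129 129 147 155 155 154 153 154 156 156 155 151 145 137 146 159
224  97  96  99  97  95  98  98  98  97  99  98 101  99  99  98  95  95  97 104 134 141 153 150 148 152 154 156 154 155 153 156 155 153 150 147 152 160 165
[[ 0.58038917 -0.00622146  0.06      ]]
```

>>> step_arm:
  targets:
    - {"travel":[0.0015,-0.0015,-0.04],"angular":[0,0,0],"gripper":0.2}
    - {"travel":[0.0015,-0.0015,-0.08],"angular":[0,0,0],"gripper":0.2}
    - {"travel":[0.0015,-0.0015,-0.11],"angular":[0,0,0],"gripper":0.2}
    - {"travel":[0.0015,-0.0015,-0.12],"angular":[0,0,0],"gripper":0.2}
    - {"travel":[0.0015,-0.0015,-0.12],"angular":[0,0,0],"gripper":0.2}
    - {"travel":[0.0015,-0.0015,-0.12],"angular":[0,0,0],"gripper":0.2}
    - {"travel":[0.0015,-0.0015,-0.12],"angular":[0,0,0],"gripper":0.2}

```text
t: 20.2
tool_pos: [0.5811, -0.007, 0.0902]
tool_rot: [2.195, 2.244, 0.003]
contact_force: [-0.5, 0.0, -0.7]
opening: 0.0225
grip_force: 39.7
```

```bash
cat > p.py <<'E'
from h import *
L=[]
for i in range(5):
    o=ctrl.get_obs(); L.append(np.r_[o['tool_pos'],o['contact_force'],o['wrist_torque']]); ctrl.get_image('wrist') if i<4 else 0
print(o['t'],np.array(L)[:,:3].round(4).tolist()); print(np.mean(L,0).round(4), np.round(o['tool_rot'],4),o['opening'])
E
python3 p.py
```

```text
20.4 [[0.5811, -0.007, 0.0902], [0.5811, -0.0071, 0.0901], [0.581, -0.0071, 0.0899], [0.5808, -0.0071, 0.0896], [0.5806, -0.0071, 0.0893]]
[ 0.5809 -0.0071  0.0898 -0.2181  0.1853 -0.2962  0.0008  0.0172  0.0299] [2.1965e+00 2.2446e+00 1.2000e-03] 0.022516834399785125
```

>>> step_arm:
  targets:
    - {"travel":[0,0,0],"angular":[0,0,0],"gripper":0.2}
    - {"travel":[0,0,0],"angular":[0,0,0],"gripper":0.2}
    - {"travel":[0,0,0],"angular":[0,0,0],"gripper":0.2}
    - {"travel":[0,0,0],"angular":[0,0,0],"gripper":0.2}
    - {"travel":[0,0,0],"angular":[0,0,0],"gripper":0.2}

```text
t: 20.9
tool_pos: [0.5801, -0.007, 0.0884]
tool_rot: [-2.197, -2.245, 0.0]
contact_force: [-1.2, -0.1, -0.7]
opening: 0.0228
grip_force: 39.7
```

```bash
python3 p.py
```

```text
21.1 [[0.5801, -0.007, 0.0884], [0.5801, -0.007, 0.0885], [0.5801, -0.007, 0.0885], [0.5801, -0.007, 0.0885], [0.5801, -0.007, 0.0885]]
[ 0.5801 -0.007   0.0885 -0.6052 -0.0596 -0.3695 -0.009  -0.0054 -0.0119] [-2.1972 -2.2454  0.    ] 0.022589086220596646
```

>>> step_arm:
  targets:
    - {"travel":[-0.0013,0.001,0],"angular":[0,0,0],"gripper":0.2}
    - {"travel":[-0.0013,0.001,-0.004],"angular":[0,0,0],"gripper":0.2}
    - {"travel":[-0.0013,0.001,-0.008],"angular":[0,0,0],"gripper":0.2}
    - {"travel":[-0.0013,0.001,-0.012],"angular":[0,0,0],"gripper":0.2}
    - {"travel":[-0.0013,0.001,-0.016],"angular":[0,0,0],"gripper":0.2}
    - {"travel":[-0.0013,0.001,-0.016],"angular":[0,0,0],"gripper":0.2}
    - {"travel":[-0.0013,0.001,-0.016],"angular":[0,0,0],"gripper":0.2}

```text
t: 21.8
tool_pos: [0.5794, -0.0064, 0.0793]
tool_rot: [-2.197, -2.245, 0.0]
contact_force: [-1.6, 0.1, 3.4]
opening: 0.0223
grip_force: 40.3
```

```bash
python3 p.py
```

```text
22.0 [[0.5794, -0.0064, 0.0793], [0.5794, -0.0064, 0.0793], [0.5794, -0.0064, 0.0793], [0.5794, -0.0064, 0.0793], [0.5794, -0.0064, 0.0793]]
[ 0.5794 -0.0064  0.0793 -2.428   0.0568  4.5037  0.0191  0.4573  0.0083] [2.1972 2.2453 0.    ] 0.022778894116116992
```

>>> step_arm:
  targets:
    - {"travel":[-0.001,0,0],"angular":[0,0,0],"gripper":0.2}
    - {"travel":[-0.001,0,0],"angular":[0,0,0],"gripper":0.2}
    - {"travel":[-0.001,0,-0.004],"angular":[0,0,0],"gripper":0.2}
    - {"travel":[-0.001,0,-0.004],"angular":[0,0,0],"gripper":0.2}
    - {"travel":[-0.001,0,-0.004],"angular":[0,0,0],"gripper":0.2}

```text
t: 22.5
tool_pos: [0.5794, -0.0066, 0.0786]
tool_rot: [2.196, 2.245, 0.001]
contact_force: [-4.6, 0.1, 12.9]
opening: 0.0227
grip_force: 41.2
```

```bash
python3 p.py
```

```text
22.7 [[0.5794, -0.0066, 0.0786], [0.5794, -0.0066, 0.0786], [0.5794, -0.0066, 0.0785], [0.5794, -0.0066, 0.0786], [0.5794, -0.0066, 0.0785]]
[ 5.79400e-01 -6.60000e-03  7.86000e-02 -5.10870e+00  2.35000e-02
  1.29882e+01  3.02000e-02  9.16200e-01  3.39000e-02] [2.1964e+00 2.2448e+00 6.0000e-04] 0.02291451960015045
```

>>> step_arm:
  targets:
    - {"travel":[0,0,0.006],"angular":[0,0,0],"gripper":0.2}
    - {"travel":[-0.0012,0,0.006],"angular":[0,0,0],"gripper":0.2}
    - {"travel":[-0.0012,0,0.006],"angular":[0,0,0],"gripper":0.2}
    - {"travel":[-0.0012,0,0.003],"angular":[0,0,0],"gripper":0.2}
    - {"travel":[-0.0012,0,0],"angular":[0,0,0],"gripper":0.2}
    - {"travel":[-0.0012,0,0],"angular":[0,0,0],"gripper":0.2}
    - {"travel":[-0.0012,0,0],"angular":[0,0,0],"gripper":0.2}

```text
t: 23.4
tool_pos: [0.5779, -0.0064, 0.0762]
tool_rot: [-2.197, -2.245, 0.0]
contact_force: [0.1, -1.0, -0.4]
opening: 0.0227
grip_force: 39.9
```

```bash
python3 p.py
```

```text
23.6 [[0.5779, -0.0064, 0.0762], [0.578, -0.0064, 0.0763], [0.5781, -0.0064, 0.0765], [0.5781, -0.0064, 0.0765], [0.5781, -0.0064, 0.0766]]
[ 0.578  -0.0064  0.0764  0.0128 -0.5138  0.058  -0.0034  0.0196 -0.0107] [2.1971e+00 2.2453e+00 2.0000e-04] 0.02280027968811349
```

It's in the mouth with no force. I'll continue down.

>>> step_arm:
  targets:
    - {"travel":[0,0,-0.003],"angular":[0,0,0],"gripper":0.2}
    - {"travel":[0,0,-0.006],"angular":[0,0,0],"gripper":0.2}
    - {"travel":[0,0,-0.009],"angular":[0,0,0],"gripper":0.2}
    - {"travel":[0,0,-0.012],"angular":[0,0,0],"gripper":0.2}
    - {"travel":[0,0,-0.015],"angular":[0,0,0],"gripper":0.2}
    - {"travel":[0,0,-0.018],"angular":[0,0,0],"gripper":0.2}
    - {"travel":[0,0,-0.018],"angular":[0,0,0],"gripper":0.2}
    - {"travel":[0,0,-0.018],"angular":[0,0,0],"gripper":0.2}

```text
t: 24.4
tool_pos: [0.578, -0.0064, 0.0657]
tool_rot: [-2.197, -2.245, 0.0]
contact_force: [-0.2, 0.4, -0.6]
opening: 0.0223
grip_force: 39.9
```

```bash
python3 p.py
```

```text
24.6 [[0.578, -0.0064, 0.0657], [0.5781, -0.0064, 0.0658], [0.5781, -0.0064, 0.0658], [0.5781, -0.0064, 0.0658], [0.5781, -0.0064, 0.0658]]
[ 0.5781 -0.0064  0.0658  0.0345  0.4293 -0.23    0.0038 -0.0206 -0.0103] [2.1971e+00 2.2453e+00 2.0000e-04] 0.022613020754549094
```

>>> step_arm:
  targets:
    - {"travel":[0,0,-0.002],"angular":[0,0,0],"gripper":0.2}
    - {"travel":[0,0,-0.004],"angular":[0,0,0],"gripper":0.2}
    - {"travel":[0,0,-0.005],"angular":[0,0,0],"gripper":0.2}
    - {"travel":[0,0,-0.005],"angular":[0,0,0],"gripper":0.2}

```text
t: 25.0
tool_pos: [0.5783, -0.0065, 0.0642]
tool_rot: [2.197, 2.245, -0.0]
contact_force: [-3.4, -0.3, 7.5]
opening: 0.0225
grip_force: 40.1
```

```bash
python3 p.py
```

```text
25.2 [[0.5783, -0.0065, 0.0642], [0.5783, -0.0064, 0.0642], [0.5783, -0.0064, 0.0642], [0.5783, -0.0065, 0.0642], [0.5783, -0.0064, 0.0642]]
[ 5.7830e-01 -6.4000e-03  6.4200e-02 -3.8041e+00  4.4700e-02  7.8068e+00
  3.9500e-02  7.3570e-01 -1.4400e-02] [ 2.1970e+00  2.2455e+00 -2.0000e-04] 0.022574397752258363
```

The shoulder is on the rim: it stopped at z = 0.0642 with an 8 N push. I'll release, rise and check.

>>> step_arm:
  targets:
    - {"travel":[0,0,-0.001],"angular":[0,0,0],"gripper":0.2}
    - {"travel":[0,0,0],"angular":[0,0,0],"gripper":0.45}
    - {"travel":[0,0,0.003],"angular":[0,0,0],"gripper":0.45}
    - {"travel":[0,0,0.003],"angular":[0,0,0],"gripper":0.45}
    - {"travel":[0,0,0.02],"angular":[0,0,0],"gripper":0.45}
    - {"travel":[0,0,0.06],"angular":[0,0,0],"gripper":0.45}
    - {"travel":[0,0,0.12],"angular":[0,0,0],"gripper":0.45}
    - {"travel":[0,0,0.18],"angular":[0,0,0],"gripper":0.45}
    - {"travel":[0,0,0.2],"angular":[0,0,0],"gripper":0.45}
    - {"travel":[0,0,0.2],"angular":[0,0,0],"gripper":0.45}

```text
t: 26.2
tool_pos: [0.5797, -0.0066, 0.1859]
tool_rot: [2.194, 2.242, 0.005]
contact_force: [-0.4, -0.4, 1.0]
opening: 0.0384
grip_force: 0.0
```

```bash
python3 - <<'E'
exec(open('s.py').read())
d=snap('wrist'); g=cv2.cvtColor(d['img'],cv2.COLOR_RGB2GRAY)
o=np.array([.5782,-.0064]); 
P=np.array([[*o,.086],[o[0]+.0025,o[1]-.056,.086],[o[0]-.0025,o[1]+.056,.086]])
for p in proj(d,P):
    x,y=p.round().astype(int); print(p); 
    s=g[max(0,y-22):y+22,max(0,x-22):x+22][::4,::2]
    for r in s: print(' '.join('%3d'%v for v in r))
E
```

```text
{'t': 26.2, 'q': [-0.1397, -0.0261, 1.7692, 0.0, 1.3928, -0.1615], 'tool_pos': [0.5797, -0.0066, 0.1859], 'tool_rot': [2.194, 2.2421, 0.0053], 'opening': 0.0384, 'grip_force': 0.0, 'contact_force': [-0.3748, -0.4278, 0.9743], 'wrist_torque': [-0.0135, 0.0383, 0.0221]}
yaw y -1.549086830289922
[281.352223   208.87838268]
108 105 135 137  94  95  94  92  93  95  95  94  94  94  95  92  93  97 148 148  95  88
108 106 122 113  94  95  93  94  93  89  70  65  57  57  73  89  95  97 147 148 100  97
 93  93 115 106  92  94  92  69  27  23  25  31  24  34  20  19  34  79  96  96  92  97
 89  86 116 106  92  93  56  29  47  59  60  61  62  61  61  59  49  30  61  95  92 101
 91  85 115 101  92  87  43  60  60  61  59  62  61  60  62  58  61  60  46  90  91 101
 91  88 113  99  94  78  61  61  60  59  59  60  59  58  61  60  60  59  60  71  94 150
101  93 114  94  93  87  59  62  59  63  62  62  63  61  60  59  59  60  61 105 144 166
131 104 113  93  94  91  69  60  60  60  57  62  61  60  60  60  59  60  95 145 150 159
111 106 114 103 104 123 121 104  71  61  59  61  61  58  60  60  76 127 14
[... 1481 characters left out ...]
 112 148 118 149 152 170 167 132 118  77 109 116 115 117 115 116 117 115 101 148 170
104 108 107  96 146 126 166 130 111 109 115 115 115 116 114 117 116 116 114 114 114 126
104 108 108  98 144 113 124 117  80 113 112 113 114 117 114 117 116 115 117 116 114 109
104 109 106 107 147 123 125 116  78  79  81  78  89 115 114 114 115 115 114 114 113 117
103 106 107 116 145 124 123 122  66  79  78 112 114 113 114 117 113 114 112 113 114 108
112 115  95 116 131 124 123 124 119  82  79 110 112 106 104  97  98  97  99 100 101 142
 91  92  90 111 116 148 108 105 103 148 146 115  93  95  98  96  97  99 111 144 154 152
 90  91  88 104 117 109 127 146 151 148 151 157 155 157 153 151 152 154 157 156 153 152
```

The plug's disk is where it should be, about 25 px across like its seated neighbour, and the fingers are clear. I'll hand in the job.

```bash
python3 -c "
from station import ctrl
print(ctrl.finish_job())"
```

```text
the job is handed in; nothing more can be done
None
```

I closed the bare branch's valve to about 0.3 N m felt at the wrist, pressed the plug in until its shoulder met the rim, let go, and handed the job in at about 26 s; the hand-in gave no verdict.

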